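# Dock the glass-wash cleaner and take off its safety cap

### The job

Take the white square cleaner bottle with the red cap out of the crowded crate and set it down gently and fully home in the square well of the steel dock, leaving the other things standing where they are. Only then open its safety cap: press the cap down, keep it pressed while turning it anticlockwise (seen from above) until it is free, and lift it. Finish still holding the cap level in the gripper, some 5 to 10 cm straight above the open bottle, which stays upright in the well.

Things in the scene. Friction and masses are not known exactly. Their poses are not given: they have to be found in the camera images.
- bottle_center (a point): Loose cleaner bottle, 0.25 to 0.5 kg: white 54 x 54 mm square body 80 mm tall, blue label with yellow diamond on each side, round 45 mm collar up to 100 mm, 27 mm neck up to 125 mm. This point: on its axis, 62.5 mm above the underside; z up, x and y square to its sides. Starts standing in the crate, cap locked on; carrying it by the locked cap is safe.
- bottle_mouth (a point): The middle of the bottle's mouth, hidden under the cap at first: on the bottle's axis, 125 mm above its underside; axes as the bottle's.
- cap_center (a point): Red round push-and-turn cap, 47 mm across, 34 mm tall, 30 g, can be gripped at any yaw. This point: on its axis half-way up (17 mm above its rim, 17 mm below its flat top), z up. Locked, it is 124 mm above the bottle's underside, with about 1 mm of play sideways. Unpressed it turns only a few degrees either way; clockwise it never opens.
- cap_top (a point): Centre of the cap's flat top. Sprung: it starts to sink at about 6 N and stops hard 7 mm down (about 14 N there). Pressed at least 4.5 mm (best 5.5 to 6.5, about 13 N) it turns anticlockwise seen from above (positive about z); from 0.65 rad on it is free, and lifts straight off; it meets a stop at about 1.4 rad, so turn it about 1.0 rad.
- dock_floor (a point): Fixed steel dock: 110 x 110 mm block, top 48 mm above the table, on a 150 x 150 x 8 mm base plate, with a square well 58 x 58 mm, 30 mm deep, 6 mm chamfer at the mouth. The bottle fits any of four ways round and cannot turn in it (0.07 rad of slack). This point: centre of the well's floor, 18 mm above the table; x and y square to the well's sides, z up.
- crate: Fixed open wooden crate, 200 mm (its x) x 280 mm (its y) x 70 mm tall, walls and floor 8 mm. Origin: centre of its underside. Crate and dock stand left and right of the robot's centre line, either way round; the bottle stands in the crate, anywhere among the other things.
- tin: Bystander: bare aluminium tin, 60 mm across, 72 mm tall, in the crate. Origin: centre of its underside, z up.
- jar: Bystander: green glass jar with black lid and paper label, 58 mm across, 80 mm tall, in the crate. Origin: centre of its underside, z up.
- pot: Bystander: blue ceramic pot, 56 mm across at the top, 62 mm tall, in the crate. Origin: centre of its underside, z up.
- syrup: Bystander: small round amber bottle with black cap, 52 mm across, 88 mm tall, in the crate. Origin: centre of its underside, z up.
- oil: Bystander: small green oil bottle with brass cap standing on the table, 60 mm across, 180 mm tall. Origin: centre of its underside, z up.
- goblet: Bystander: wine glass standing on the table, 68 mm across, 155 mm tall. Origin: centre of its underside, z up.
- bowl: Bystander: white bowl on the table, 100 mm across, 50 mm tall. Origin: centre of its underside, z up.
- corkscrew: Bystander: folded corkscrew with wooden grip lying on the table, 110 x 16 x 17 mm. Origin: centre of its underside, z up.
Things that resemble listed ones, but are neither listed nor needed, are in the scene too. Leave any black or purple look-alike of the part that bears cap_center alone. Leave any brown or green look-alike of the part that bears dock_floor alone.

How it is judged:
By the outcome, as a careful person would: the job done as asked, in the order asked, and still so for the second after the job is handed in, while the arm keeps its last pose, push and grip.
It also fails if it takes over 48 s, if anything falls off the work surface, if the arm or the gripper's body presses on something with over 40 N, if the wrist force passes 120 N, or if a joint passes its speed limit or range.

### The arm

A 6-joint arm with a two-finger parallel gripper is mounted at the origin on the work surface. World frame = base frame: x ahead of the robot, y to its left, z up, the work surface at z = 0. Lengths are in m, angles in degrees, forces in N, time in s.
With the tool pointing down it reaches from about 0.4 to 0.825 m from the base axis. Payload 7 kg.
Tool frame: the origin (TCP) lies at the very end of the fingers, on their centre line; the grasp point (between the pads) lies 19 mm behind it; x points along the fingers, z is the direction in which the jaws open and shut, and the axes are right-handed (so a half turn about x gives the same grasp; the last joint's range is limited). The gripper opens to 88 mm and grips with 3 to 60 N. Pads are 19 mm wide; open, the fingers measure 130 mm over their backs; the gripper's body (78 mm by 193 mm) begins 47 mm behind the grasp point.
Start: joints at [-54.884, 20.546, 0.682, 0, -70.136, -16.507], TCP at [0.215, -0.64, 0.227] pointing down, gripper open.
Joint ranges: [-176.03, 176.03], [-82.01, 121.73], [-58.28, 71.71], [-173.87, 95.51], [-174.79, -0.11], [-173.66, 173.66]. Speed limits (degrees/s): [136.94, 136.94, 172.46, 180, 180, 180].

### API

Orientations are given as [roll, pitch, yaw] about the fixed x, y, z axes, in that order (R = Rz(yaw) Ry(pitch) Rx(roll)).
In Python, from plant import * gives the robot as it stands.
- The arm moves only by the tool arm_command, never from a script. Its argument "commands" is one flat list of numbers, 5 for each row, row after row: the shift along the tool's x, y, z in mm, then the turn about the tool's x in degrees, then the opening in per cent of the stroke, from 0 (shut) to 100 (fully open). A call has 1 to 5 rows; each row shifts and turns the pose as measured when the row begins, along the tool's axes as they then stand; what a row does not reach is not made up. A row lasts 1/8 s, in which the tool goes at most 62.5 mm and 10.7 degrees, less where a joint would pass 70% of its speed; a pose out of reach is approached as far as the arm can. A call is refused whole if a number of a shift passes 62.5 or a number of a turn 10.7, either way. A call with a gripper value outside its range is refused whole. The fingers move at their own pace and stop on an object; the grip force is fixed at half the most. Time passes only in rows, so rows that do not move let the fingers close. It gives the time, the measured TCP pose, the force and the opening at its end, in the units of the state.
- get_obs(): the state, without advancing time (a new reading comes with each control period).
- snapshot(name): name is "scene" or "top" or "wrist"; returns a dict with "frame" (420x560x3 uint8, blue, green, red), "fov_y" (degrees; the focal length in pixels is half the picture's height over the tangent of half this angle, whatever the lens; pixels are square), "cx", "cy" (the principal point, pixels), "world_to_cam" (4x4, takes a point from world to camera coordinates). Camera axes: x right, y up, looking along -z (the intrinsics and any distortion apply to the point x, -y, -z); pixel columns grow to the right and rows downward; lengths in m; the calibration is good to about 2 mm. A picture is of the moment at which its call begins. There is no depth.
- close_job(): hands the job in, once; it reports no verdict.
The state is a dict: "clock": time; "joint_pos": joint angles; "qvel": joint speeds; "tau": joint torques, N m; "tool_pos": TCP position; "orientation": TCP orientation; "force": force on the tool from outside, world axes, zero at the start; "moment": the same for the moment, N m; "opening": finger opening in m.
Only numpy, scipy, OpenCV 4.12 (cv2) and the standard library are available. Lean on these libraries where they do the work, as an engineer would, in place of code of your own. Each camera call takes 0.05 s, during which the arm holds its last target. There are 200 camera calls.

## Working session

There is one attempt and no reset: what is moved stays moved. The work goes in short steps, Python scripts to look and compute and a tool call to move; the robot and the scene stay as the last step left them, time stands still between calls to the robot, and variables do not carry over. Pictures are saved under pics/ and viewed, about 8 in all and at most 12, crops included, and the job is handed in when it is done.

Besides the shell and the picture viewer there is one more tool, called after "Call:" by a JSON object that holds its "name" and its "arguments", one argument or row to a line. arm_command: Moves the arm, as the interface text tells. Its arguments: {"type":"object","properties":{"commands":{"type":"array"}},"required":["commands"]}

```bash
mkdir -p pics; ls
cat > h.py <<'E'
from plant import *
import numpy as np, cv2, pickle
def shot(n,f):
    s=snapshot(n); cv2.imwrite(f'pics/{f}.png',s['frame']); pickle.dump(s,open(f'pics/{f}.pkl','wb')); return s
def load(f): return pickle.load(open(f'pics/{f}.pkl','rb'))
def ray(s,u,v):
    f=s['frame'].shape[0]/2/np.tan(np.radians(s['fov_y'])/2)
    d=np.array([(u-s['cx'])/f,-(v-s['cy'])/f,-1]); W=np.linalg.inv(s['world_to_cam'])
    d=W[:3,:3]@d; return W[:3,3],d/np.linalg.norm(d)
def atz(s,u,v,z):
    o,d=ray(s,u,v); return o+d*(z-o[2])/d[2]
def tri(*obs):
    A=0;b=0
    for s,u,v in obs:
        o,d=ray(s,u,v);P=np.eye(3)-np.outer(d,d);A=A+P;b=b+P@o
    x=np.linalg.solve(A,b)
    return x,[np.linalg.norm((np.eye(3)-np.outer(ray(*q)[1],ray(*q)[1]))@(x-ray(*q)[0])) for q in obs]
def proj(s,p):
    f=s['frame'].shape[0]/2/np.tan(np.radians(s['fov_y'])/2)
    c=s['world_to_cam']@np.append(p,1); return s['cx']+f*c[0]/-c[2], s['cy']-f*c[1]/-c[2]
E
python3 - <<'E'
from h import *
print(get_obs())
ims=[]
for n in ['scene','top']:
    s=shot(n,n+'0'); print(n,{k:v for k,v in s.items() if k!='frame'})
E
```

```text
pics
{'clock': 0.0, 'joint_pos': array([-5.48837780e+01,  2.05887909e+01,  6.32016736e-01, -2.06270604e-02,
       -7.01368613e+01, -1.65061094e+01]), 'qvel': array([ 0.00365838,  0.09124328, -0.04868935, -0.00723077, -0.04134421,
        0.0707406 ]), 'tau': array([ 1.17770705e-04, -5.82722032e+01,  2.93058336e+01,  6.99735403e+00,
        6.91729132e-03, -1.60240966e-04]), 'tool_pos': array([ 0.21520751, -0.63923042,  0.22563761]), 'orientation': array([  4.80775405,  89.9043771 , 113.41084226]), 'force': array([-0.11423559, -1.18397311, -0.96811666]), 'moment': array([ 0.00197554,  0.01137028, -0.00698041]), 'opening': 0.08801873330154113}
scene {'fov_y': 56.76654555568993, 'cx': 276.68024295438454, 'cy': 213.0150242966276, 'world_to_cam': array([[-0.8216883 ,  0.56982326,  0.01139226,  0.40328457],
       [-0.38182531, -0.56521404,  0.73126092,  0.19543497],
       [ 0.42312855,  0.59651869,  0.68200271, -1.21482584],
       [ 0.        ,  0.        ,  0.        ,  1.        ]])}
top {'fov_y': 56.49851320468727, 'cx': 281.5937661488748, 'cy': 210.90617815627422, 'world_to_cam': array([[-0.02291866, -0.99950172, -0.02170349,  0.09403532],
       [ 0.99196215, -0.0254373 ,  0.12395174, -0.55114115],
       [-0.12444206, -0.01868823,  0.99205087, -1.01436099],
       [ 0.        ,  0.        ,  0.        ,  1.        ]])}
```

View pics/scene0.png

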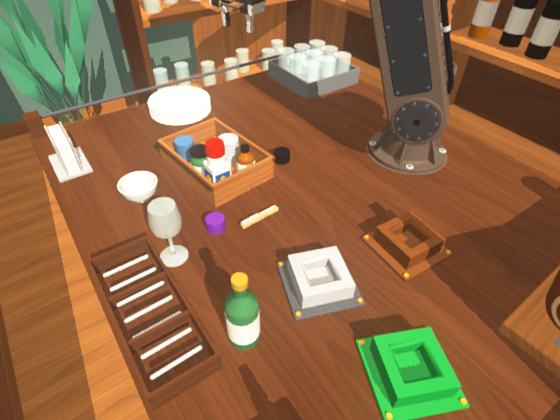

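View pics/top0.png

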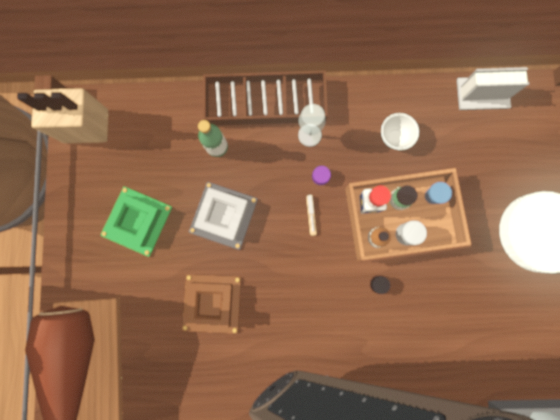

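The steel dock is at scene (320,272) / top (223,215). The look-alikes are green at top (137,221) and brown at top (212,304), so the grey one fits. The red cap is on the white square bottle at scene (215,150) / top (380,196). The purple cap at top (321,175) and the black one at top (380,285) are look-alikes. One enlarged crop will confirm this and help me measure.

Run:
```python
from h import *
a=load('scene0');b=load('top0')
def crop(s,x0,y0,w,h,W,H): return cv2.resize(s['frame'][y0:y0+h,x0:x0+w],(W,H),interpolation=cv2.INTER_CUBIC)
# 4x/4x crops
m=np.vstack([np.hstack([crop(a,150,110,133,100,400,300),crop(a,268,235,106,80,400,300)]),
 np.hstack([crop(b,340,160,133,100,400,300),crop(b,180,175,106,80,400,300)])])
cv2.imwrite('pics/m1.png',m)
for s,n in((a,'scene'),(b,'top')):
    hsv=cv2.cvtColor(s['frame'],cv2.COLOR_BGR2HSV)
    M=(((hsv[...,0]<5)|(hsv[...,0]>174))&(hsv[...,1]>190)&(hsv[...,2]>120)).astype('u1')
    k,l,st,c=cv2.connectedComponentsWithStats(M)
    print(n,[(st[i].tolist(),c[i].round(1).tolist()) for i in range(1,k) if st[i][4]>30])
```

```text
scene [([205, 138, 19, 20, 311], [214.3, 147.5])]
top []
```

View pics/m1.png

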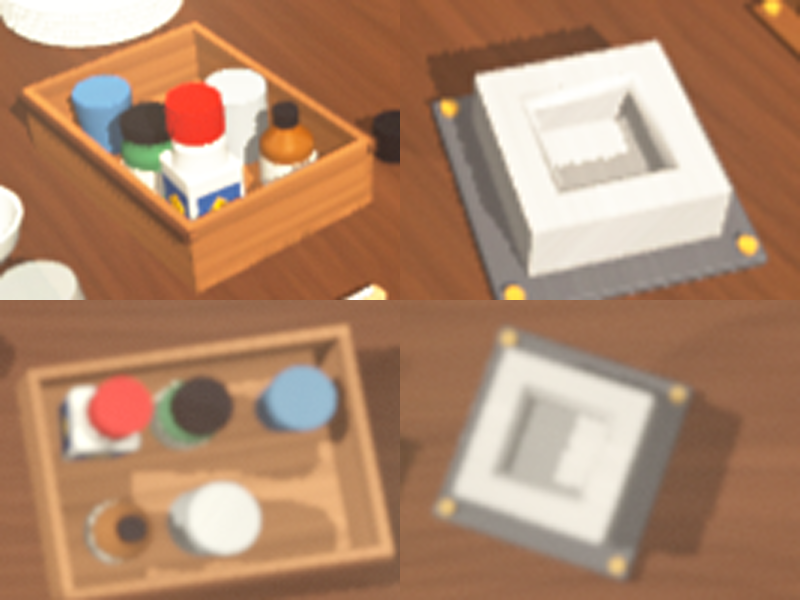

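The crop shows that the red round cap sits on the white square bottle with the blue label and yellow diamond. The grey plate with a bright square block is the steel dock. Now I'll triangulate.

Run:
```python
from h import *
a=load('scene0');b=load('top0')
print('cap top',tri((a,214.4,144.2),(b,380.5,195.5)))
A=lambda u,v:(a,268+u/3.774,235+v/3.75); B=lambda u,v:(b,180+u/3.774,175+v/3.75)
# same world corner pairing: try all cyclic shifts
sc=[(75,72),(257,41),(331,190),(131,232)]; tp=[(108,47),(255,97),(197,245),(52,192)]
for k in range(4):
    r=[tri(A(*sc[i]),B(*tp[(i+k)%4])) for i in range(4)]
    e=max(max(x[1]) for x in r)
    if e<.02:
        P=np.array([x[0] for x in r]);print(k,e,P.round(4),P.mean(0)); d=P-np.roll(P,-1,0);print(np.degrees(np.arctan2(d[:,1],d[:,0]))%90, np.linalg.norm(d,axis=1))
# bottle collar/body corners, crate and neighbours
T=lambda u,v,z:atz(b,340+u/3.01,160+v/3,z).round(3)
for n,u,v,z in [('jar',201,107,.088),('pot',301,98,.07),('syrup',131,228,.096),('tin',225,218,.08),('crate',28,72,.07),('crate',347,27,.07),('crate',390,250,.07),('crate',70,293,.07)]: print(n,T(u,v,z))
for n,(u,v) in dict(goblet=(311,118),oil=(205,127),bowl=(400,132)).items(): print(n,atz(b,u,v,.15 if n!='bowl' else .05).round(3))
```

```text
cap top (array([ 0.57109517, -0.16040758,  0.14227076]), [np.float64(2.9780932792960833e-05), np.float64(2.9780932793056778e-05)])
1 0.0011992924549947244 [[0.5809 0.1708 0.0471]
 [0.4778 0.2117 0.0467]
 [0.517  0.3143 0.0471]
 [0.6204 0.2751 0.046 ]] [0.54902265 0.2429729  0.04673965]
[68.35297271 69.08884393 69.23198064 69.28658479] [0.11094894 0.10986827 0.11056032 0.11157452]
jar [ 0.578 -0.24   0.088]
pot [ 0.586 -0.331  0.07 ]
syrup [ 0.476 -0.173  0.096]
tin [ 0.483 -0.256  0.08 ]
crate [ 0.615 -0.098  0.07 ]
crate [ 0.647 -0.375  0.07 ]
crate [ 0.454 -0.396  0.07 ]
crate [ 0.424 -0.125  0.07 ]
goblet [0.767 0.001 0.15 ]
oil [0.752 0.263 0.15 ]
bowl [ 0.758 -0.244  0.05 ]
```

Call:
{"name": "arm_command", "arguments": {
  "commands": [-5,-49,34,0,100,-5,-49,34,0,100,-5,-49,34,0,100,-5,-49,34,0,100,-5,-49,34,0,100]
}}

```text
clock: 0.72
tool_pos: [0.3949, -0.3957, 0.2476]
orientation: [21.6, 89.6, 129.8]
force: [1.5, -0.8, -0.4]
opening: 0.0879
```

Call:
{"name": "arm_command", "arguments": {
  "commands": [-5,-49,34,0,100,-5,-49,34,0,100,-5,-49,34,0,100,-5,-45,30,0,100,-2,-10,5,0,100]
}}

```text
clock: 1.35
tool_pos: [0.5488, -0.1923, 0.2699]
orientation: [22.5, 89.5, 130.9]
force: [0.4, 0.0, 0.1]
opening: 0.0874
```

Run:
```python
from h import *
s=shot('wrist','w1');o=get_obs();print(o['tool_pos'],o['orientation'],o['joint_pos'].round(1),s['fov_y'],s['cx'],s['cy'],np.linalg.inv(s['world_to_cam']).round(3))
print(proj(s,[.571,-.16,.147]))
```

```text
[ 0.54903212 -0.1926212   0.26997749] [ 22.68827186  89.50078977 131.05826132] [ -0.3  10.6  -7.   -0.4 -72.6 -71.2] 68.61967987559245 274.42983491573773 205.6640106492855 [[-0.315 -0.915 -0.253  0.482]
 [ 0.949 -0.302 -0.091 -0.216]
 [ 0.007 -0.268  0.963  0.429]
 [ 0.     0.     0.     1.   ]]
(np.float64(298.13549008954277), np.float64(229.1098203886942))
```

View pics/w1.png

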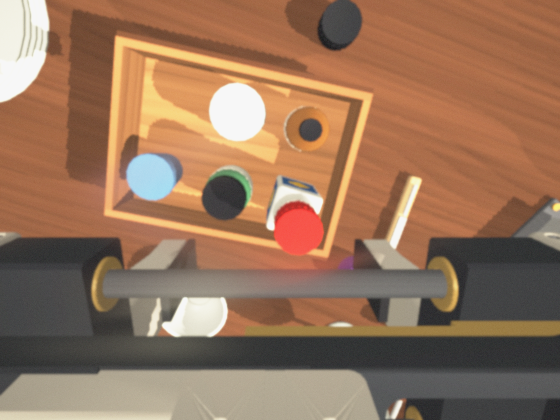

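Run:
```python
from h import *
s=load('w1')
cv2.imwrite('pics/c1.png',cv2.resize(s['frame'][165:265,240:340],(600,600),interpolation=cv2.INTER_CUBIC))
hsv=cv2.cvtColor(s['frame'],cv2.COLOR_BGR2HSV)
M=(((hsv[...,0]<6)|(hsv[...,0]>174))&(hsv[...,1]>170)&(hsv[...,2]>100)).astype('u1')
k,l,st,c=cv2.connectedComponentsWithStats(M)
print([(st[i].tolist(),c[i].round(1).tolist()) for i in range(1,k) if st[i][4]>100])
```

```text
[([274, 202, 50, 53, 1979], [297.8, 228.4])]
```

View pics/c1.png

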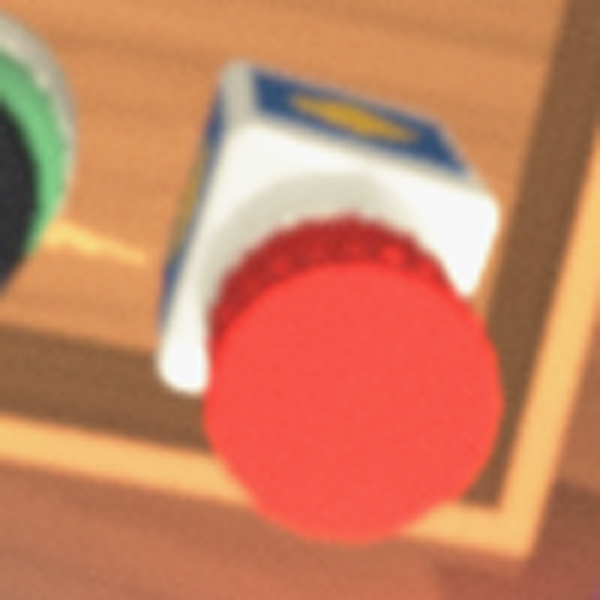

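Run:
```python
from h import *
a=load('scene0');b=load('top0');s=load('w1')
P,e=tri((a,214.4,144.2),(b,380.5,195.5),(s,298.7,232.));print(P,e, tri((b,380.5,195.5),(s,298.7,232.)))
q=lambda u,v,z=.088:atz(s,240+u/6,165+v/6,z)
for p0,p1 in (((248,127),(485,200)),((222,150),(163,355)),((498,215),(472,290))):
    d=q(*p1)-q(*p0);print(np.degrees(np.arctan2(d[1],d[0]))%90,np.linalg.norm(d))
c=[q(228,122),q(500,202),q(160,380)]
print(c,np.linalg.norm(c[0]-c[1]),np.linalg.norm(c[0]-c[2]),(c[1]+c[2])/2)
print(atz(s,298.7,232,.149),atz(a,214.4,144.2,.149),atz(b,380.5,195.5,.149))
```

```text
[ 0.57235155 -0.15869081  0.14462588] [np.float64(0.000983319288821387), np.float64(0.001990485625713426), np.float64(0.0020424846685318117)] (array([ 0.57100927, -0.15889205,  0.15100737]), [np.float64(0.0013488062048482776), np.float64(0.0013488062048481017)])
0.9045445357804738 0.04744657165485525
2.7983980306537592 0.04242722367882844
2.0332480591883813 0.015596052278537135
[array([ 0.54738182, -0.18744455,  0.088     ]), array([ 0.54582926, -0.13326525,  0.088     ]), array([ 0.60031919, -0.18369159,  0.088     ])] 0.05420153586347968 0.05307023156217842 [ 0.57307422 -0.15847842  0.088     ]
[ 0.57299137 -0.15888447  0.149     ] [ 0.57543494 -0.15081623  0.149     ] [ 0.57005083 -0.15883084  0.149     ]
```

Call:
{"name": "arm_command", "arguments": {
  "commands": [0,-33,25,0,100,40,0,0,0,100,40,0,0,0,100,20,0,0,0,100,0,0,0,0,100]
}}

```text
clock: 2.02
tool_pos: [0.5701, -0.1597, 0.1666]
orientation: [32.0, 89.4, 140.2]
force: [-0.9, -0.3, 0.6]
opening: 0.0873
```

```bash
cat >> h.py <<'E'
def go(p,z=None):
    o=get_obs();r=o['orientation'];th=np.radians(r[2]-r[0]);d=(np.array(p)-o['tool_pos'])*1000
    print('tcp',o['tool_pos'].round(4),'th',np.degrees(th).round(2),'ori',r.round(2),'F',o['force'].round(1),'op',round(o['opening'],4),'j6',o['joint_pos'][5].round(1),'t',round(o['clock'],2))
    print('need x %.1f y %.1f z %.1f'%(-d[2],-np.sin(th)*d[0]+np.cos(th)*d[1],np.cos(th)*d[0]+np.sin(th)*d[1]))
E
python3 - <<'E'
from h import *
go([.572,-.1585,.113])
E
```

```text
tcp [ 0.5701 -0.1597  0.1666] th 108.23 ori [ 31.95  89.42 140.18] F [-0.9 -0.3  0.6] op 0.0873 j6 -74.5 t 2.02
need x 53.6 y -2.1 z 0.6
```

Call:
{"name": "arm_command", "arguments": {
  "commands": [27,-2,0,0,100,22,-1,0,0,100,8,0,0,0,100,0,0,0,0,100]
}}

```text
clock: 2.52
tool_pos: [0.5741, -0.1611, 0.1127]
orientation: [8.2, 89.7, 116.3]
force: [-1.1, 0.0, 0.7]
opening: 0.0878
```

Run:
```python
from h import *
go([.572,-.1585,.113])
```

```text
tcp [ 0.5741 -0.1611  0.1127] th 108.13 ori [  8.2   89.66 116.33] F [-1.1  0.   0.7] op 0.0878 j6 -74.5 t 2.52
need x -0.3 y 1.2 z 3.1
```

Call:
{"name": "arm_command", "arguments": {
  "commands": [0,1,3,0,70,0,0,0,0,60,0,0,0,0,40,0,0,0,0,20,0,0,0,0,0]
}}

```text
clock: 3.15
tool_pos: [0.5737, -0.1587, 0.116]
orientation: [-41.1, 89.7, 67.0]
force: [0.8, -1.7, -1.3]
opening: 0.0471
```

Run:
```python
from h import *
go([.572,-.1585,.113])
```

```text
tcp [ 0.5737 -0.1587  0.116 ] th 108.15 ori [-41.11  89.69  67.04] F [ 0.8 -1.7 -1.3] op 0.0471 j6 -74.8 t 3.15
need x 3.0 y 1.6 z 0.7
```

Call:
{"name": "arm_command", "arguments": {
  "commands": [-10,0,0,0,0,-25,0,0,0,0,-30,0,0,0,0,-30,0,0,0,0,-20,0,0,0,0]
}}

```text
clock: 3.78
tool_pos: [0.5697, -0.1586, 0.2309]
orientation: [34.4, 89.3, 142.5]
force: [0.8, 0.3, -5.3]
opening: 0.0469
```

Run:
```python
from h import *
go([.549,.243,.23]); s=shot('wrist','w2')
cv2.imwrite('pics/c2.png',cv2.resize(s['frame'][100:260,190:390],(800,640)[:2] if 0 else (750,600),interpolation=cv2.INTER_CUBIC))
```

```text
tcp [ 0.5697 -0.1586  0.2309] th 108.06 ori [ 34.44  89.34 142.51] F [ 0.8  0.3 -5.3] op 0.0469 j6 -74.8 t 3.77
need x 0.9 y -104.8 z 388.2
```

View pics/c2.png

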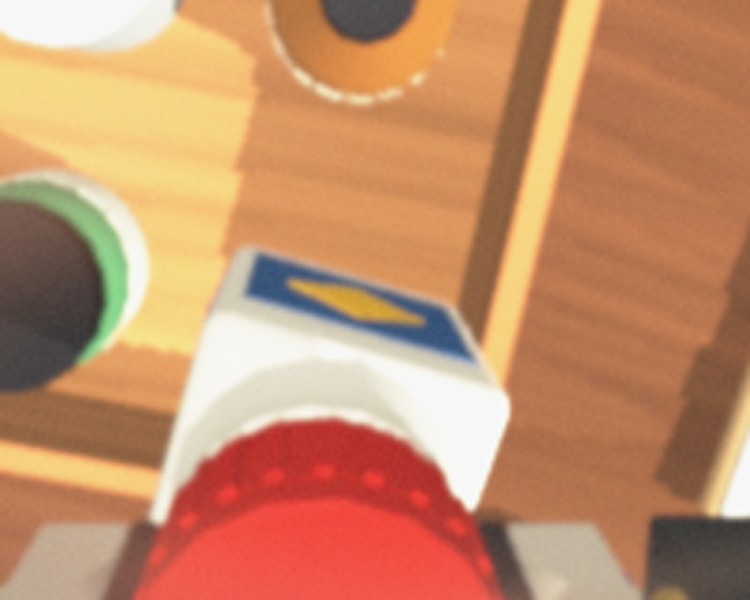

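Call:
{"name": "arm_command", "arguments": {
  "commands": [0,-8,30,0,0,0,-13,48,0,0,0,-13,48,0,0,0,-13,48,0,0,0,-13,48,0,0]
}}

```text
clock: 4.45
tool_pos: [0.5567, 0.074, 0.2329]
orientation: [37.9, 89.3, 145.5]
force: [2.4, -0.6, -5.2]
opening: 0.0467
```

Run:
```python
from h import *
go([.549,.243,.25])
s=load('w2')
q=lambda u,v,z=.203:atz(s,190+u/3.75,100+v/3.75,z)
for p0,p1 in (((245,318),(485,387)),((215,345),(165,500)),((505,420),(475,505))):
    d=q(*p1)-q(*p0);print(np.degrees(np.arctan2(d[1],d[0]))%90,np.linalg.norm(d))
```

```text
tcp [0.5567 0.074  0.2329] th 107.67 ori [ 37.87  89.3  145.53] F [ 2.4 -0.6 -5.2] op 0.0467 j6 -99.2 t 4.45
need x -17.1 y -43.9 z 163.4
1.5723899929575254 0.04181005455078077
89.37861516972877 0.02884516382591475
1.5906128808603113 0.015963677614778595
```

Call:
{"name": "arm_command", "arguments": {
  "commands": [0,-13,48,0,0,0,-13,48,0,0,0,-13,45,0,0,0,0,0,10,0,0,0,0,10,0]
}}

```text
clock: 5.08
tool_pos: [0.5468, 0.2286, 0.2298]
orientation: [75.6, 89.0, 163.0]
force: [0.4, 0.8, -3.8]
opening: 0.0468
```

Run:
```python
from h import *
go([.549,.243,.25])
s=shot('wrist','w3');b=shot('top','top1');shot('scene','scene1')
cv2.imwrite('pics/c3.png',np.hstack([cv2.resize(s['frame'],(448,336)),cv2.resize(b['frame'][150:270,170:290],(336,336),interpolation=cv2.INTER_CUBIC)]))
```

```text
tcp [0.5468 0.2286 0.2298] th 87.39 ori [ 75.61  89.   163.  ] F [ 0.4  0.8 -3.8] op 0.0468 j6 -133.3 t 5.08
need x -20.2 y -1.5 z 14.5
```

View pics/c3.png

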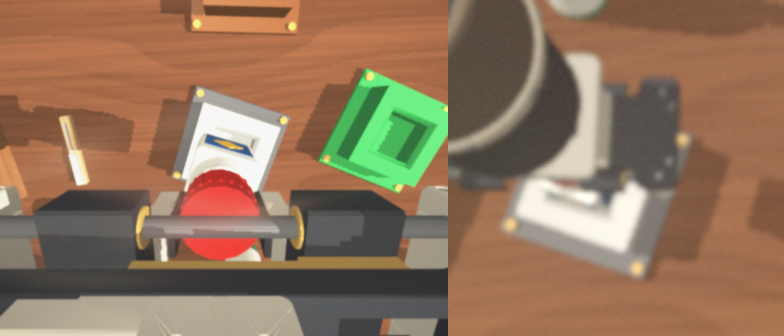

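Run:
```python
from h import *
s=load('w3')
cv2.imwrite('pics/c4.png',cv2.resize(s['frame'][95:245,205:375],(680,600),interpolation=cv2.INTER_CUBIC))
```

```text
(no output)
```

View pics/c4.png

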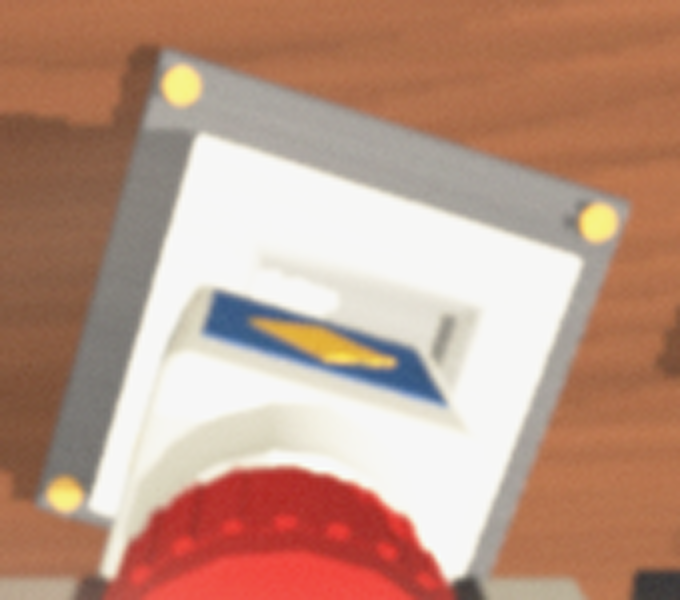

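Run:
```python
from h import *
s=load('w3')
q=lambda u,v,z:atz(s,205+u/4,95+v/4,z)
def ang(p0,p1,z):
    d=q(*p1,z)-q(*p0,z);return round(np.degrees(np.arctan2(d[1],d[0]))%90,2),round(np.linalg.norm(d),4)
print('block',ang((200,133),(583,262),.048),ang((200,133),(90,512),.048),ang((583,262),(470,580),.048))
print('plate',ang((163,50),(630,205),.008),ang((163,50),(38,505),.008))
B=q(583,262,.048);L=q(90,512,.048);print('dock ctr block',(B+L)/2)
B=q(630,205,.008);L=q(38,505,.008);print('plate',(B+L)/2)
print('bottle',ang((207,338),(447,406),.192),ang((180,352),(455,428),.202),ang((158,370),(105,575),.202))
print(q(170,345,.202),q(465,432,.202))
```

```text
block (np.float64(69.2), np.float64(0.1109)) (np.float64(69.89), np.float64(0.1122)) (np.float64(71.02), np.float64(0.0977))
plate (np.float64(69.7), np.float64(0.1485)) (np.float64(70.08), np.float64(0.1477))
dock ctr block [0.55356938 0.24419468 0.048     ]
plate [0.55249035 0.24436983 0.008     ]
bottle (np.float64(71.3), np.float64(0.041)) (np.float64(71.6), np.float64(0.0447)) (np.float64(71.82), np.float64(0.0351))
[0.51118664 0.21403653 0.202     ] [0.52717021 0.2594494  0.202     ]
```

Call:
{"name": "arm_command", "arguments": {
  "commands": [0,-6,16,2,0,25,0,0,0,0,25,0,0,0,0,14,0,0,0,0,0,0,0,0,0]
}}

```text
clock: 5.85
tool_pos: [0.5529, 0.2426, 0.1642]
orientation: [76.2, 89.0, 163.0]
force: [0.1, -0.3, -4.5]
opening: 0.0467
```

Run:
```python
from h import *
go([.554,.244,.126])
s=shot('wrist','w4')
cv2.imwrite('pics/c5.png',cv2.resize(s['frame'][80:260,170:410],(800,600),interpolation=cv2.INTER_CUBIC))
```

```text
tcp [0.5529 0.2426 0.1642] th 86.8 ori [ 76.17  89.   162.96] F [ 0.1 -0.3 -4.5] op 0.0467 j6 -134.4 t 5.85
need x 38.2 y -1.0 z 1.4
```

View pics/c5.png

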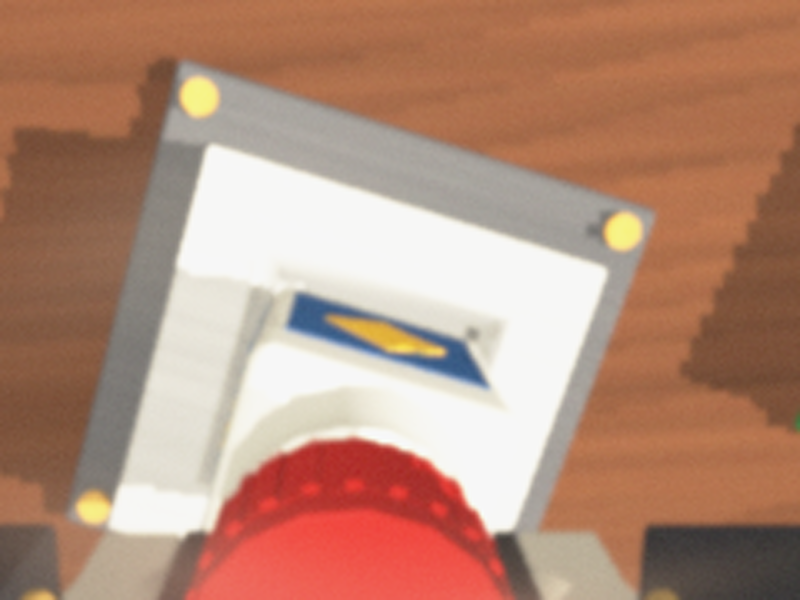

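Run:
```python
from h import *
s=load('w4')
q=lambda u,v,z:atz(s,170+u/3.3333,80+v/3.3333,z)[:2]
def ang(p0,p1,z):
    d=q(*p1,z)-q(*p0,z);return round(np.degrees(np.arctan2(d[1],d[0]))%90,2),round(np.linalg.norm(d),4)
print('block',ang((207,145),(608,265),.048),ang((207,145),(108,528),.048))
C=(q(608,265,.048)+q(108,528,.048))/2;print('ctr',C)
C=(q(655,212,.008)+q(72,515,.008))/2;print('ctr plate',C)
zs=.1364
print('bottle',ang((275,342),(500,403),zs),ang((262,355),(215,520),zs))
L,R=q(262,337,zs),q(508,406,zs);e=(R-L)/np.linalg.norm(R-L);print('w',np.linalg.norm(R-L),'axis',(L+R)/2+.027*np.array([e[1],-e[0]]))
```

```text
block (np.float64(70.51), np.float64(0.1108)) (np.float64(69.96), np.float64(0.1106))
ctr [0.55189933 0.24392524]
ctr plate [0.55154613 0.24502025]
bottle (np.float64(71.31), np.float64(0.0438)) (np.float64(70.03), np.float64(0.0341))
w 0.047984620282516856 axis [0.55047983 0.24290709]
```

Call:
{"name": "arm_command", "arguments": {
  "commands": [3,-2,1,2,0,8,0,0,0,0,8,0,0,0,0,5,0,0,0,0]
}}

```text
clock: 6.4
tool_pos: [0.5594, 0.2448, 0.1482]
orientation: [33.3, 89.4, 118.2]
force: [-0.4, -1.4, 13.6]
opening: 0.0467
```

Run:
```python
from h import *
go([.554,.244,.126]); print(get_obs()['moment'])
```

```text
tcp [0.5594 0.2448 0.1482] th 84.87 ori [ 33.31  89.42 118.18] F [-0.4 -1.4 13.6] op 0.0467 j6 -136.4 t 6.4
need x 22.2 y 5.3 z -1.3
[-0.54215526  0.35604203 -0.00902102]
```

Call:
{"name": "arm_command", "arguments": {
  "commands": [-5,3,0,0,0,-2,2,0,0,0,0,0,0,0,0]
}}

```text
clock: 6.78
tool_pos: [0.5542, 0.2453, 0.1554]
orientation: [28.9, 89.4, 113.8]
force: [1.4, -0.4, -3.3]
opening: 0.0467
```

Run:
```python
from h import *
go([.553,.244,.126]); print(get_obs()['moment'])
s=shot('wrist','w5')
cv2.imwrite('pics/c6.png',cv2.resize(s['frame'][80:260,170:410],(800,600),interpolation=cv2.INTER_CUBIC))
```

```text
tcp [0.5542 0.2453 0.1554] th 84.88 ori [ 28.93  89.4  113.81] F [ 1.4 -0.4 -3.3] op 0.0467 j6 -136.7 t 6.78
need x 29.4 y 1.0 z -1.4
[-0.21050017 -0.6187501   0.04831399]
```

View pics/c6.png

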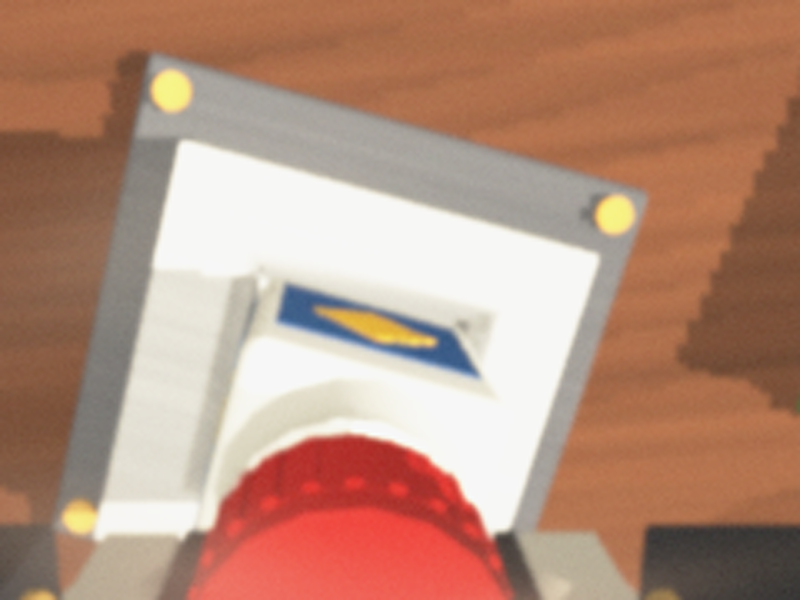

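Run:
```python
from h import *
s=load('w5')
q=lambda u,v,z:atz(s,170+u/3.3333,80+v/3.3333,z)[:2]
def ang(p0,p1,z):
    d=q(*p1,z)-q(*p0,z);return round(np.degrees(np.arctan2(d[1],d[0]))%90,2),round(np.linalg.norm(d),4)
print('block',ang((180,140),(600,255),.048),ang((180,140),(97,530),.048))
print('ctr',(q(600,255,.048)+q(97,530,.048))/2,'plate',(q(648,190,.008)+q(58,528,.008))/2)
zs=.1275
print('bottle',ang((262,335),(488,392),zs),ang((245,345),(202,520),zs))
L,R=q(250,330,zs),q(498,395,zs);e=(R-L)/np.linalg.norm(R-L);print('w',np.linalg.norm(R-L),'axis',(L+R)/2+.027*np.array([e[1],-e[0]]))
```

```text
block (np.float64(69.89), np.float64(0.111)) (np.float64(70.09), np.float64(0.1079))
ctr [0.55108763 0.24471703] plate [0.55149175 0.24492994]
bottle (np.float64(70.35), np.float64(0.0436)) (np.float64(69.86), np.float64(0.0358))
w 0.04794855079250438 axis [0.55026248 0.24437205]
```

Call:
{"name": "arm_command", "arguments": {
  "commands": [6,0,0,0,0,6,0,0,0,0]
}}

```text
clock: 7.08
tool_pos: [0.5545, 0.2456, 0.1426]
orientation: [26.5, 89.4, 111.4]
force: [1.2, 0.1, -3.5]
opening: 0.0469
```

Run:
```python
from h import *
go([.5552,.2452,.126]); print(get_obs()['moment'])
```

```text
tcp [0.5545 0.2456 0.1426] th 84.89 ori [ 26.52  89.4  111.41] F [ 1.2  0.1 -3.5] op 0.0469 j6 -136.7 t 7.08
need x 16.6 y -0.8 z -0.3
[-0.22291847 -0.5105527   0.06353169]
```

Call:
{"name": "arm_command", "arguments": {
  "commands": [6,0,0,0,0,5,0,0,0,0]
}}

```text
clock: 7.32
tool_pos: [0.5543, 0.2455, 0.1302]
orientation: [31.2, 89.4, 116.1]
force: [1.0, -0.7, -4.7]
opening: 0.0471
```

Call:
{"name": "arm_command", "arguments": {
  "commands": [3,0,0,0,0]
}}

```text
clock: 7.45
tool_pos: [0.5544, 0.2454, 0.1274]
orientation: [32.4, 89.4, 117.3]
force: [-1.9, -1.3, 7.2]
opening: 0.047
```

Call:
{"name": "arm_command", "arguments": {
  "commands": [-1,0,0,0,70,0,0,0,0,75,0,0,0,0,75]
}}

```text
clock: 7.82
tool_pos: [0.5549, 0.246, 0.1294]
orientation: [21.6, 89.4, 106.5]
force: [-0.0, 0.4, -0.2]
opening: 0.0648
```

Run:
```python
from h import *
go([.5552,.2452,.126]); print(get_obs()['moment'])
s=shot('wrist','w6')
cv2.imwrite('pics/c7.png',cv2.resize(s['frame'][80:260,170:410],(800,600),interpolation=cv2.INTER_CUBIC))
```

```text
tcp [0.5549 0.246  0.1294] th 84.91 ori [ 21.6   89.41 106.52] F [-0.   0.4 -0.2] op 0.0648 j6 -136.7 t 7.83
need x 3.4 y -0.3 z -0.8
[-0.04997618 -0.02777487 -0.03502539]
```

View pics/c7.png

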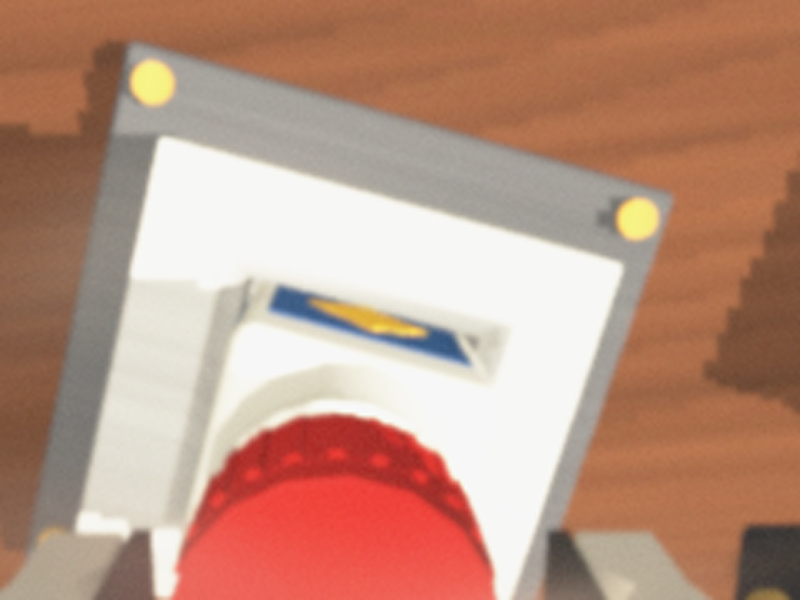

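Run:
```python
from h import *
s=load('w6');f=s['frame'].astype(int)
M=((f[...,2]>190)&(f[...,1]<110)&(f[...,0]<110)).astype('u1')
M=cv2.morphologyEx(M,cv2.MORPH_OPEN,np.ones((3,3)))
k,l,st,c=cv2.connectedComponentsWithStats(M);i=1+np.argmax(st[1:,4]);print(st[i],c[i])
cn=max(cv2.findContours((l==i).astype('u1'),0,1)[0],key=len)[:,0]
print([( y,cn[cn[:,1]==y][:,0].min(),cn[cn[:,1]==y][:,0].max()) for y in range(st[i][1],st[i][1]+st[i][3],6)])
# compare with predicted outline for candidate centres
from scipy.optimize import minimize
t=np.linspace(0,2*np.pi,180)
def outline(p,z=.159): return np.array([proj(s,[p[0]+.0235*np.cos(a),p[1]+.0235*np.sin(a),z]) for a in t])
up=cn[(cn[:,1]<st[i][1]+st[i][3]-4)&(cn[:,1]>st[i][1])]
def cost(p):
    o=outline(p);d=np.linalg.norm(up[:,None]-o[None],axis=2).min(1);return np.minimum(d,4).mean()
for x0 in([.5549,.246],[.555,.242]):
    r=minimize(cost,x0,method='Nelder-Mead',options=dict(initial_simplex=[x0,[x0[0]+.004,x0[1]],[x0[0],x0[1]+.004]]));print(r.x,r.fun)
go([*r.x,.126])
```

```text
[ 221  222   96   48 3540] [266.85225989 247.65141243]
[(222, np.int32(268), np.int32(276)), (228, np.int32(234), np.int32(295)), (234, np.int32(235), np.int32(302)), (240, np.int32(227), np.int32(309)), (246, np.int32(225), np.int32(313)), (252, np.int32(225), np.int32(316)), (258, np.int32(224), np.int32(316)), (264, np.int32(221), np.int32(291))]
[0.55084774 0.24403178] 1.6716455614446268
[0.55084536 0.24401949] 1.6715545508219936
tcp [0.5549 0.246  0.1294] th 84.91 ori [ 21.48  89.41 106.39] F [ 0.6  0.1 -0.9] op 0.065 j6 -136.7 t 7.88
need x 3.4 y 3.9 z -2.3
```

Call:
{"name": "arm_command", "arguments": {
  "commands": [3,3,-2,0,75,0,0,0,0,75]
}}

```text
clock: 8.12
tool_pos: [0.5515, 0.2442, 0.1263]
orientation: [20.4, 89.4, 105.4]
force: [-0.4, 0.2, 0.3]
opening: 0.0657
```

Run:
```python
from h import *
go([.5515,.2443,.1265]); print(get_obs()['moment'])
s=shot('wrist','w7');f=s['frame'].astype(int)
M=((f[...,2]>150)&(f[...,1]<110)&(f[...,0]<110))
for y in (250,255,258):
    r=np.where(M[y,200:340])[0]+200; print(y,r.min(),r.max())
    print(f[y,195:235].sum(1)//3, f[y,305:350].sum(1)//3)
```

```text
tcp [0.5515 0.2442 0.1263] th 84.91 ori [ 20.45  89.4  105.36] F [-0.4  0.2  0.3] op 0.0657 j6 -136.8 t 8.12
need x -0.2 y 0.0 z 0.1
[-0.10027766  0.01585157 -0.02040855]
250 232 318
[166 167 163 160 157 151 139 126 115 110 110 114 113 113 115 111 112 113
 118 138 200 237 243 243 243 243 243 244 244 243 237 228 219 196 164 147
 139 135 136 140] [136 137 137 138 138 136 137 136 134 130 123 113 120 133 170 222 244 246
 246 246 246 246 246 246 244 231 194 164 149 116  91  84  81  81  81  82
  85  82  83  84  86 100 124 150 164]
255 250 319
[159 157 151 145 130 115 110 108 107 109 109 110 111 111 111 112 111 113
 115 133 193 237 243 244 243 244 243 243 243 243 238 220 177 143 143 146
 151 154 154 152] [142 141 141 141 142 141 142 142 142 142 142 141 136 129 120 132 182 231
 245 246 246 246 245 238 210 178 168 165 152 123 104 100 102 100 101 101
 101 102 101 102 102 102 101 107 123]
258 250 320
[158 153 136 118 107 107 106 108 107 110 110 107 110 108 107 110 111 112
 112 127 183 232 242 244 245 244 245 244 244 243 235 200 161 148 149 150
 153 154 150 153] [145 147 147 145 145 146 144 147 147 148 145 147 149 147 144 137 139 177
 226 243 245 245 237 209 176 172 171 164 149 126 114 112 112 112 112 114
 113 111 112 112 111 113 113 110 112]
```

Call:
{"name": "arm_command", "arguments": {
  "commands": [0,0,0,0,60,0,0,0,0,40,0,0,0,0,0,0,0,0,0,0]
}}

```text
clock: 8.68
tool_pos: [0.5518, 0.2441, 0.1265]
orientation: [19.5, 89.4, 104.4]
force: [0.1, 0.4, 0.6]
opening: 0.0467
```

Run:
```python
from h import *
go([.5515,.2443,.1265]); print(get_obs()['moment'])
```

```text
tcp [0.5518 0.2441 0.1265] th 84.92 ori [ 19.48  89.42 104.4 ] F [0.1 0.4 0.6] op 0.0467 j6 -136.8 t 8.68
need x 0.0 y 0.4 z 0.2
[-0.12708881 -0.00893704 -0.00285892]
```

Call:
{"name": "arm_command", "arguments": {
  "commands": [3,0,0,0,0,2,0,0,0,0]
}}

```text
clock: 8.93
tool_pos: [0.5524, 0.2443, 0.1233]
orientation: [9.2, 89.4, 94.2]
force: [-3.1, -1.1, 10.1]
opening: 0.0467
```

Call:
{"name": "arm_command", "arguments": {
  "commands": [3,0,0,0,0,1,0,0,0,0]
}}

```text
clock: 9.18
tool_pos: [0.5531, 0.2444, 0.122]
orientation: [-3.6, 89.4, 81.4]
force: [-3.0, -1.2, 11.8]
opening: 0.0466
```

Call:
{"name": "arm_command", "arguments": {
  "commands": [3,1,0,0,0,2.5,0,0,0,0]
}}

```text
clock: 9.43
tool_pos: [0.5531, 0.2448, 0.12]
orientation: [-18.3, 89.3, 66.8]
force: [-3.6, -2.1, 13.3]
opening: 0.0469
```

Call:
{"name": "arm_command", "arguments": {
  "commands": [1.7,0.7,0,-8,0,1.7,0.5,0,-8,0]
}}

```text
clock: 9.68
tool_pos: [0.5532, 0.2455, 0.1204]
orientation: [-45.4, 89.1, 56.2]
force: [-4.1, -0.7, 13.3]
opening: 0.0468
```

Run:
```python
from h import *
go([.552,.2441,.1203]); print(get_obs()['moment'])
```

```text
tcp [0.5532 0.2455 0.1204] th 101.57 ori [-45.41  89.07  56.16] F [-4.1 -0.7 13.3] op 0.0468 j6 -120.5 t 9.68
need x 0.1 y 1.4 z -1.2
[-0.25943065  1.70035851 -0.0673008 ]
```

Call:
{"name": "arm_command", "arguments": {
  "commands": [2,1,-1,-9,0,2,0.5,-0.5,-9,0]
}}

```text
clock: 9.93
tool_pos: [0.5541, 0.2459, 0.1207]
orientation: [-70.4, 88.7, 49.8]
force: [-5.2, 1.3, 13.3]
opening: 0.0467
```

Run:
```python
from h import *
go([.552,.2441,.1203]); print(get_obs()['moment'])
```

```text
tcp [0.5541 0.2459 0.1207] th 120.25 ori [-70.4   88.66  49.84] F [-5.2  1.3 13.3] op 0.0467 j6 -101.9 t 9.93
need x 0.4 y 2.8 z -0.5
[ 0.21112937  1.80752502 -0.03448184]
```

Call:
{"name": "arm_command", "arguments": {
  "commands": [2.2,2,0,-9,0,2.2,1.5,0,-9,0]
}}

```text
clock: 10.18
tool_pos: [0.5534, 0.2465, 0.1206]
orientation: [-92.4, 88.2, 46.6]
force: [-3.6, 1.3, 13.3]
opening: 0.0467
```

Run:
```python
from h import *
go([.552,.2441,.1203]); print(get_obs()['moment'])
```

```text
tcp [0.5534 0.2465 0.1206] th 138.95 ori [-92.38  88.22  46.57] F [-3.6  1.3 13.3] op 0.0467 j6 -83.3 t 10.18
need x 0.3 y 2.8 z -0.5
[ 0.44852484  1.66954724 -0.02005382]
```

Call:
{"name": "arm_command", "arguments": {
  "commands": [2,1.5,0,-4,0]
}}

```text
clock: 10.3
tool_pos: [0.5535, 0.2467, 0.1207]
orientation: [-97.7, 88.0, 45.5]
force: [-4.4, 1.6, 13.8]
opening: 0.0465
```

Call:
{"name": "arm_command", "arguments": {
  "commands": [-3,0,0,0,0,-3,0,0,0,0,-4,0,0,0,0]
}}

```text
clock: 10.68
tool_pos: [0.5529, 0.2469, 0.1324]
orientation: [-97.3, 87.9, 46.0]
force: [-1.8, -0.6, -0.5]
opening: 0.0467
```

Run:
```python
from h import *
go([.552,.2441,.1203]); print(get_obs()['moment'])
```

```text
tcp [0.5529 0.2469 0.1324] th 143.31 ori [-97.3   87.92  46.01] F [-1.8 -0.6 -0.5] op 0.0467 j6 -79.0 t 10.68
need x 12.1 y 2.8 z -0.9
[-0.17522721  0.41108666 -0.0016285 ]
```

Call:
{"name": "arm_command", "arguments": {
  "commands": [-8,0,0,0,0,-15,0,0,0,0,-20,0,0,0,0,-18,0,0,0,0,-5,0,0,0,0]
}}

```text
clock: 11.3
tool_pos: [0.5522, 0.2455, 0.2028]
orientation: [-98.4, 87.8, 44.9]
force: [0.5, -0.0, -1.5]
opening: 0.0467
```

Run:
```python
from h import *
go([.5515,.244,.2015]); print(get_obs()['moment'])
a=shot('scene','s9');w=shot('wrist','w9')
cv2.imwrite('pics/c9.png',np.hstack([cv2.resize(a['frame'][150:330,250:400],(400,480),interpolation=cv2.INTER_CUBIC),cv2.resize(w['frame'][60:300,180:380],(400,480),interpolation=cv2.INTER_CUBIC)]))
```

```text
tcp [0.5522 0.2455 0.2028] th 143.3 ori [-98.37  87.81  44.94] F [ 0.5 -0.  -1.5] op 0.0467 j6 -79.1 t 11.3
need x 1.3 y 1.6 z -0.3
[-0.06426432  0.17002737  0.03184474]
```

View pics/c9.png

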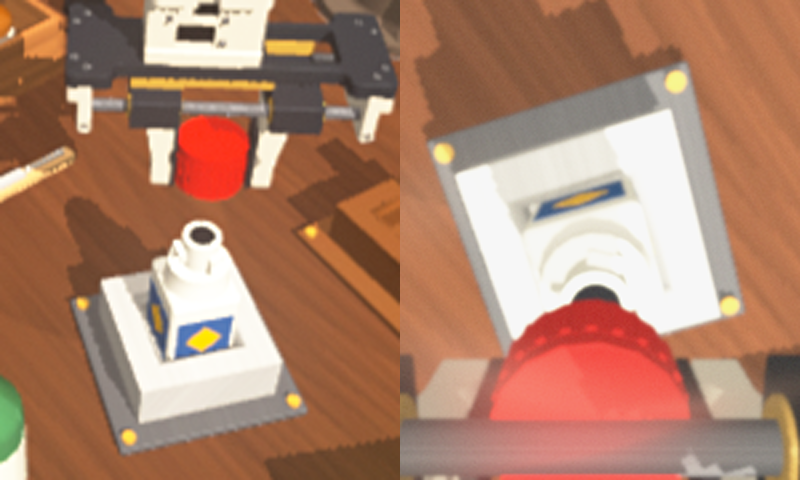

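The left crop shows the bottle upright in the well with its mouth open at (202,235), and the red cap held above it at (212,158). The right crop (wrist) shows the cap over the bottle's axis. I'm handing the job in.

```bash
python3 -c "
from plant import *
print(close_job())"
```

```text
the job is handed in; nothing more can be done
None
```

The job is handed in at 11.3 s of robot time: the bottle is in the steel dock, its cap is off, and the arm holds the cap above the open mouth. No verdict is reported.

**What I did**
- I lifted the white bottle out of the crate by its locked cap and lowered it into the well. The first try touched the chamfer with about 18 N, so I backed off, re-centred and lowered it again.
- I released the cap, re-centred the gripper and gripped it again.
- I pressed the cap about 6 mm at 13 N, turned it about 58° (1.0 rad) anticlockwise and lifted it.

**Last checks**
- **Bottle:** the final scene picture shows it upright in the well with its mouth open. The force while pressing matched the cap's spring, so it is very likely fully home.
- **Cap:** it is gripped at 46.7 mm, about 75 mm above its locked height. By the numbers it is 1–2 mm off the bottle's axis and tilted about 2°; I had no command to correct the tilt.
- **Disagreement:** when the bottle first touched down, the tool stood 1–2 mm higher than expected. The off-centre grip was probably making it lean, and the side forces were gone after I gripped it again.
- **Not checked:** I took no final picture of the crate. The picture after the lift showed the jar and syrup still standing; I did not look at the other things again.

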